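# Take the push-fit strainer off the rinse-water tube

## Task

Shut off the rinse water by turning the valve handle fully crosswise to its pipe, then squeeze the strainer's collet ring against its body and, keeping it squeezed, draw the strainer straight off the steel tube without wrenching it. Lay the strainer gently on its side in the empty white tray, without letting it drop on the bench, and leave the other things on the bench where they are.

Things in the scene. Friction and masses are not known exactly. Their poses are not given: they have to be found in the camera images.
- stand: rinse-water stand, fixed to the bench. Origin on the bench under the front face of its upright grey block (30 x 60 mm, 110 mm tall, x 0 to 30 mm), z up. A rigid steel tube sticks out of that face along the stand's -x, 85 mm above the bench; the strainer is pushed on it. The shut-off valve is behind the block, its stem at x = +100 mm, y = 0
- tube_tip (a point): centre of the steel tube's free end, inside the strainer at the start: stand x = -84 mm, y = 0, height 85 mm; x along the tube, towards the block. The tube is 12 mm in diameter, with a groove near the tip that the strainer's jaws grip
- strainer_mid (a point): push-fit strainer: square white body with grey bands, 44 x 44 mm in section, 44 mm long, a black collet ring at its tube end; about 0.13 kg. Point on its long axis midway between rear face and pressed ring. x points from rear face to ring, parallel to the stand's x on the tube. Jaws hold the tube unless the ring is fully pressed; drawn 35 mm along the stand's -x it is off. It has up to 4 mm of play along the tube
- strainer_rear (a point): centre of the body's flat square rear face (44 x 44 mm), the end away from the tube, 25 mm behind strainer_mid; x as there
- ring_face (a point): centre of the outer face of the black collet ring, 42 mm in diameter, 5 mm thick; 30 mm ahead of strainer_mid, 25 mm when pressed; 42 mm of bare tube between it and the block. Ring and rear face are 55 mm apart free, 50 mm pressed: squeeze them together with fingertips just above the tube (its top is 6 mm above the axis, the ring reaches 21 mm above it)
- collet (a joint): press of the collet ring, m: 0 free, 0.005 fully pressed; its spring pushes back with 6 N at 0 and 12 N when fully pressed
- valve (a joint): angle of the shut-off valve's handle, rad: 0 open, the handle pointing along the stand's +x; 1.57 closed (its stop), pointing along the stand's +y; it turns anticlockwise seen from above, with a steady drag of about 0.12 N m, and stays where it is left
- valve_tip (a point): point on the valve handle's centre line 65 mm from its stem, at mid height, 137 mm above the bench; the handle is a flat dark bar 14 mm wide and 12 mm high that reaches 92 mm from the stem; x points outward along the handle, z up
- used_tray: the EMPTY white tray, fixed, 130 (x) x 160 (y) x 30 mm, walls and floor 4 mm; origin under its centre, on the bench, z up
- spares_tray: a like white tray holding spare fittings, fixed, 130 x 160 x 30 mm; origin under its centre, on the bench. Not the one to use
- gel_bottle: hand-gel bottle, 60 mm across, 140 mm tall; origin at the centre of its underside. Bystander
- scanner: barcode scanner on a round foot, about 145 mm tall; origin at the centre of its underside. Bystander
- mouse: white computer mouse, 100 x 58 x 30 mm; origin at the centre of its underside. Bystander
- cassette_a: flat white test cassette, 70 x 22 x 6 mm; origin at the centre of its underside. Bystander
- cassette_b: second flat white test cassette, 70 x 22 x 6 mm; origin at the centre of its underside. Bystander
- kit_carton: cardboard carton, 90 x 120 x 70 mm; origin at the centre of its underside. Bystander
There are look-alikes about, which are no part of the job. Of the things that look like the part that bears strainer_mid, the smallest one is meant.

How it is judged (in metres and radians):
On the way, in this order (a step that is already met when the one before it is completed fails the run):
1. the valve is shut (handle within about 7 degrees of its stop) (value of joint valve above 1.45 rad), for 0.1 s.
2. the strainer is off the tube (x of strainer_mid in the frame of stand below -0.108 m), for 0.1 s.
At the end, for the whole second after the job is handed in: The valve handle is still shut (within 10 degrees of its stop) and the strainer lies at rest on one of its long sides (within 7 degrees) on the floor of the empty tray, its middle within the tray's inside, let go (value of joint valve above 1.4 rad and x of strainer_mid in the frame of used_tray between -0.05 and 0.05 m and y of strainer_mid in the frame of used_tray between -0.065 and 0.065 m and height (world z) of strainer_mid between 0.02 and 0.031 m and angle between strainer_mid's own x axis and vertical between 1.45 and 1.69 rad and linear speed of strainer below 0.02 m/s); the robot touches nothing.
It fails at once if the strainer is wrenched: more than 60 N between it and the tube or stand (contact force between strainer and stand above 60 N).
It fails at once if the strainer falls on or touches the bench (height (world z) of strainer_mid below 0.036 m and horizontal distance between strainer_mid and used_tray above 0.09 m).
It fails at once if the strainer is dropped (falls free faster than 0.7 m/s, as from 25 mm up) or pressed into the tray with more than 40 N (contact force between strainer and used_tray above 40 N or (contact force between the fingers and strainer below 0.1 N and linear speed of strainer above 0.7 m/s)).
It fails at once if a bystander is moved more than 30 mm (distance of any of gel_bottle, scanner, mouse, cassette_a, cassette_b, kit_carton from where it was at the start of the episode above 0.03 m).
It also fails if it takes over 59 s, if anything falls off the work surface, if the arm or the gripper's body presses on something with over 40 N, if the wrist force passes 120 N, or if a joint passes its speed limit or range.

## Robot

A 6-joint arm with a two-finger parallel gripper is mounted at the origin on the work surface. World frame = base frame: x ahead of the robot, y to its left, z up, the work surface at z = 0. Lengths are in mm, angles in rad, forces in N, time in s.
With the tool pointing down it reaches from about 400 to 925 mm from the base axis. Payload 12.5 kg.
Tool frame: the origin (TCP) lies where the fingers leave the gripper's body, on its centre line; the fingertips stand 78 mm ahead of it and the grasp point (between the pads) lies 59 mm ahead of it; z points along the fingers, y is the direction in which the jaws open and shut (so a half turn about z gives the same grasp; the last joint's range is limited). The gripper opens to 95 mm and grips with 3 to 60 N. Pads are 20 mm wide; open, the fingers measure 119 mm over their backs; the gripper's body (75 mm by 180 mm) begins 59 mm behind the grasp point.
Start: joints at [1.19, 0.491, 1.559, -0, 1.092, -0.106], TCP at [169.576, 601.566, 292.261] pointing down, gripper open.
Joint ranges: [-3.1, 3.1], [-0.84, 2.19], [0.05, 2.79], [-1.13, 4.28], [0.06, 2.93], [-2.69, 2.69]. Speed limits (rad/s): [2.22, 2.22, 2.79, 3.14, 3.14, 3.14].

## Interface

Orientations are given as [roll, pitch, yaw] about the fixed x, y, z axes, in that order (R = Rz(yaw) Ry(pitch) Rx(roll)).
In Python, from cell import env, viewer, ticket, search_frame gives the robot as it stands.
- The arm moves only by the shell command python3 -m inch 'ROWS'. ROWS is a JSON object of lists of equal length, an entry for each row: "hand": the opening, from 0 (shut) to 1 (fully open); "delta_pos": the shift along the tool's x, y, z in cm, a list of three; "turn": the turn about the tool's z in rad. A call has 1 to 20 rows; each row shifts and turns the commanded pose from where the row before left it, along the tool's axes as they then stand; what a row does not reach is not made up. A row lasts 1/10 s, in which the tool goes at most 50 mm and 8.59 degrees, less where a joint would pass 70% of its speed; a pose out of reach is approached as far as the arm can. A call is refused whole if a number of a shift passes 5 or a number of a turn 0.15, either way. A call with a gripper value outside its range is refused whole. The fingers move at their own pace and stop on an object; the grip force is fixed at half the most. Time passes only in rows, so rows that do not move let the fingers close. It gives the time, the measured TCP pose, the force and the opening at its end, in the units of the state.
- env.state(): the state, without advancing time (a new reading comes with each control period).
- viewer.read_camera(name): name is "side" or "top" or "wrist"; returns (picture, depth): 420x560x3 uint8, blue, green, red; 420x560 float32, mm along the optical axis (not along the pixel's ray), 0 where there is no reading.
- viewer.get_calibration(name): a dict with "fx", "fy", "cx", "cy" (pixels), "T" (4x4, takes a point from camera to world coordinates). Camera axes: x right, y down, z forward; pixel columns grow to the right and rows downward; lengths in mm; the calibration is good to about 2 mm. A picture is of the moment at which its call begins: read the wrist's pose just before it. get_calibration takes no time and is no camera call; for the wrist camera it gives the pose at the moment of the call.
- ticket.job_done(): hands the job in, once; it reports no verdict.
Trained networks look in the newest picture that a camera, given by its name, has taken for a name from the list of things; names that differ only in an ending like _2 or _b are one class to them, and where a whole thing is asked for, a point or a joint stands for the part that bears it (a point fixed in the world has none). Each returns a list of dicts, best first, with "p" (0 to 1); they miss things now and then, are a little off and sometimes report something else, mostly with a low value. They report only what shows in the picture. A call takes as long as a camera call. They do not tell look-alikes from the thing itself.
- search_frame(camera, label): "centre" ([column, row] in pixels, amid what is visible of it).
The state is a dict: "t": time; "joints": joint angles; "qvel": joint speeds; "tau": joint torques, N m; "eef_pos": TCP position; "tcp_rot": TCP orientation; "ft_force": force on the tool from outside, world axes, zero at the start; "moment": the same for the moment, N m; "opening": opening from 0.0 (shut) to 1.0 (fully open).
Only numpy, scipy, OpenCV 4.12 (cv2) and the standard library are available. Lean on these libraries where they do the work, as an engineer would, in place of code of your own. Each camera call takes 0.05 s, during which the arm holds its last target.

## Working session

There is one attempt and no reset: what is moved stays moved. The work goes in short steps, Python scripts to look and compute and a shell command to move; the robot and the scene stay as the last step left them, time stands still between calls to the robot, and variables do not carry over. Pictures are saved under pics/ and viewed, and the job is handed in when it is done.

```bash
ls; mkdir -p pics
cat > h.py <<'E'
import numpy as np, cv2, json
from cell import env, viewer, ticket, search_frame
def snap(cam,name):
    p,d=viewer.read_camera(cam); c=viewer.get_calibration(cam)
    cv2.imwrite(f'pics/{name}.png',p); np.savez(f'pics/{name}.npz',p=p,d=d,T=np.array(c['T']),k=np.array([c['fx'],c['fy'],c['cx'],c['cy']]))
    return p,d,c
def cloud(d,c):
    v,u=np.mgrid[:d.shape[0],:d.shape[1]]
    P=np.stack([(u-c['cx'])/c['fx']*d,(v-c['cy'])/c['fy']*d,d,np.ones_like(d)],-1)
    W=(P@np.array(c['T']).T)[...,:3]; W[d<=0]=np.nan
    return W
E
python3 - <<'E'
from h import *
for cam in ['top','side']:
    p,d,c=snap(cam,cam+'0'); W=cloud(d,c)
    for l in ['stand','strainer_mid','valve_tip','used_tray','gel_bottle','scanner','mouse','cassette_a','kit_carton','ring_face']:
        for r in search_frame(cam,l):
            u,v=map(int,np.round(r['centre'])); print(cam,l,round(r['p'],2),u,v,np.round(W[v,u]))
print(env.state())
E
```

```text
pics
top stand 0.68 221 224 [527. 174.  11.]
top strainer_mid 0.9 271 216 [545.  35. 106.]
top strainer_mid 0.84 178 173 [659. 288.  60.]
top strainer_mid 0.42 222 225 [524. 171.   6.]
top used_tray 0.62 221 221 [530. 165.  92.]
top used_tray 0.61 390 204 [ 594. -300.    2.]
top used_tray 0.6 367 140 [ 758. -219.   73.]
top gel_bottle 0.57 245 147 [724. 107. 106.]
top scanner 0.84 301 140 [736. -36. 144.]
top scanner 0.26 247 145 [728. 102. 110.]
top mouse 0.92 158 294 [334. 335.  32.]
top mouse 0.54 377 261 [ 433. -262.    4.]
top cassette_a 0.69 300 292 [344. -49.   4.]
top cassette_a 0.6 302 187 [636. -50.   4.]
top kit_carton 0.72 364 139 [ 761. -211.   72.]
top kit_carton 0.2 191 220 [528. 234. 145.]
top ring_face 0.47 259 263 [422.  65.  45.]
side stand 0.73 228 211 [535. 199.   7.]
side strainer_mid 0.97 260 229 [526.  11. 104.]
side strainer_mid 0.71 254 172 [642. 259.  47.]
side strainer_mid 0.59 194 258 [389.  49.  58.]
side valve_tip 0.75 217 163 [530. 220. 141.]
side used_tray 0.85 380 353 [ 603. -292.    3.]
side used_tray 0.55 218 164 [530. 216. 140.]
side gel_bottle 0.
[... 419 characters left out ...]
 327.  56.]
side ring_face 0.2 428 278 [ 752. -241.   68.]
{'t': 1.1, 'joints': array([ 1.19041070e+00,  4.90898625e-01,  1.55889904e+00, -6.78584415e-06,
        1.09172067e+00, -1.05587234e-01]), 'qvel': array([-0.00093104,  0.00137576, -0.00015643, -0.00052119, -0.00068628,
       -0.0013455 ]), 'tau': array([-2.36413543e-04, -6.12498665e+01, -2.58426458e+01,  6.93016592e-02,
        4.45943128e-02, -1.03667261e-05]), 'eef_pos': array([169.56954524, 601.56397224, 292.26212779]), 'tcp_rot': array([3.14151939e+00, 1.38207888e-05, 2.86679739e+00]), 'ft_force': array([ 0.76159618, -0.32843946,  0.14689986]), 'moment': array([0.01897828, 0.0433139 , 0.0269656 ]), 'opening': 1.0004620004821059}
```

View pics/top0.png

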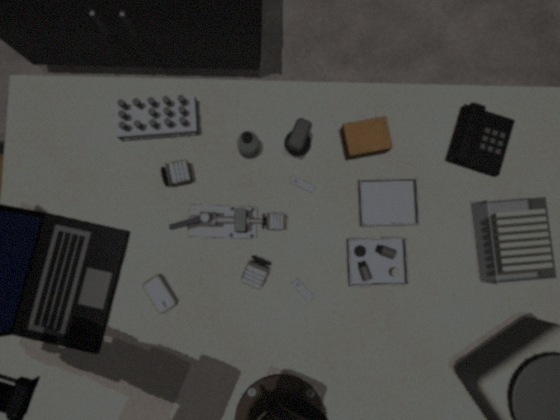

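View pics/side0.png

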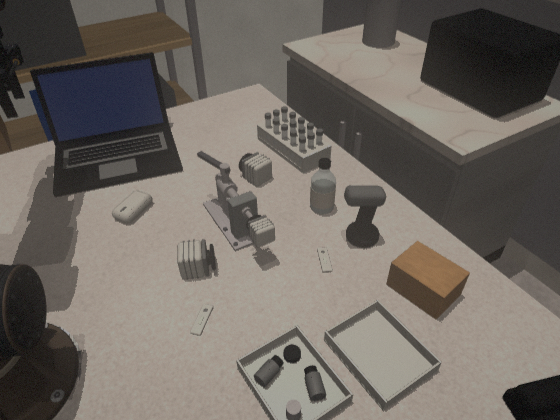

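The top view shows the strainer on the tube at about (275,221), the block at (240,219) and the valve handle at (185,223). The stand's +x is therefore roughly world +y. The empty tray is at (388,203) and the spares tray at (377,261). Next I'll fit these poses from depth.

```bash
python3 - <<'E'
from h import *
for n in ['top0','side0']:
    z=np.load(f'pics/{n}.npz'); k=z['k']; c=dict(fx=k[0],fy=k[1],cx=k[2],cy=k[3],T=z['T'])
    W=cloud(z['d'],c).reshape(-1,3)
    print(n,c['T'].round(2).tolist(),k)
    def rect(nm,b):
        m=np.all([(W[:,i]>b[i][0])&(W[:,i]<b[i][1]) for i in range(3)],0); P=W[m]
        if len(P)<8: print(nm,len(P));return
        (cx,cy),s,a=cv2.minAreaRect(P[:,:2].astype(np.float32))
        print(nm,len(P),'c',round(cx),round(cy),'size',np.round(s),'ang',round(a,1),'z med',np.median(P[:,2]).round(1),'mean',P.mean(0).round(1), 'x',P[:,0].min().round(),P[:,0].max().round(),'y',P[:,1].min().round(),P[:,1].max().round())
    rect('handle',[(450,620),(190,330),(130,150)])
    rect('block',[(450,620),(80,150),(104,116)])
    rect('strainer',[(450,620),(-40,75),(95,116)])
    rect('standbase',[(450,620),(60,280),(5,16)])
    rect('traywalls',[(480,720),(-400,-200),(20,40)])
    rect('bottle',[(680,800),(50,150),(20,160)])
    rect('scanner',[(680,800),(-100,30),(20,160)])
E
python3 - <<'E'
import cv2
p=cv2.imread('pics/top0.png')[180:260,150:310]; cv2.imwrite('pics/top0c.png',cv2.convertScaleAbs(cv2.resize(p,None,fx=5,fy=5,interpolation=cv2.INTER_CUBIC),alpha=1.8))
p=cv2.imread('pics/side0.png')[140:260,180:300]; cv2.imwrite('pics/side0c.png',cv2.convertScaleAbs(cv2.resize(p,None,fx=5,fy=5,interpolation=cv2.INTER_CUBIC),alpha=1.6))
E
```

```text
top0 [[0.02, -1.0, 0.09, 459.18], [-1.0, -0.02, -0.01, 38.0], [0.01, -0.09, -1.0, 1241.93], [0.0, 0.0, 0.0, 1.0]] [442.8054653  442.8054653  273.58817522 209.46625477]
handle 253 c 526 239 size [ 21. 103.] ang 14.1 z med 142.6 mean [524.5 236.8 142.5] x 505.0 546.0 y 190.0 289.0
block 273 c 534 116 size [30. 60.] ang 88.4 z med 109.5 mean [533.5 115.4 109.4] x 504.0 564.0 y 100.0 131.0
strainer 315 c 532 31 size [42. 54.] ang 1.2 z med 104.9 mean [532.3  28.  104.4] x 511.0 553.0 y 4.0 59.0
standbase 1156 c 535 171 size [165. 217.] ang 1.2 z med 8.0 mean [531.3 172.3   8.3] x 451.0 617.0 y 62.0 279.0
traywalls 499 c 575 -289 size [170. 185.] ang 87.9 z med 28.9 mean [ 579.  -290.2   28.6] x 481.0 665.0 y -373.0 -201.0
bottle 495 c 742 101 size [58. 59.] ang 50.7 z med 96.3 mean [734.  100.   95.9] x 713.0 771.0 y 72.0 131.0
scanner 594 c 754 -31 size [66. 86.] ang 70.6 z med 139.4 mean [751.6 -31.7 126.9] x 711.0 797.0 y -70.0 0.0
side0 [[0.87, -0.35, 0.36, 228.48], [-0.5, -0.57, 0.65, -575.69], [-0.02, -0.74, -0.67, 732.94], [0.0, 0.0, 0.0, 1.0]] [444.78604106 444.78604106 271.45121689 214.23849485]
handle 236 c 527 240 size [ 24. 103.] ang 13.0 z med 140.8 mean [524.2 232.8 139.9] x 505.0 548.0 y 190.0 289.0
block 262 c 535 112 size [60. 32.] ang 0.0 z med 108.5 mean [534.7 110.9 108.4] x 505.0 565.0 y 96.0 128.0
strainer 413 c 534 27 size [56. 45.] ang 89.6 z med 104.1 mean [532.6  22.5 103.3] x 512.0 557.0 y -1.0 55.0
standbase 772 c 516 167 size [190.  66.] ang 82.9 z med 7.1 mean [512.5 165.1   7.6] x 490.0 558.0 y 72.0 264.0
traywalls 1632 c 578 -292 size [172. 188.] ang 86.2 z med 28.2 mean [ 576.  -295.2   27.1] x 481.0 668.0 y -376.0 -200.0
bottle 1000 c 739 93 size [45. 59.] ang 34.6 z med 82.3 mean [735.2  85.6  79.9] x 715.0 770.0 y 66.0 121.0
scanner 1357 c 753 -40 size [53. 86.] ang 61.0 z med 121.6 mean [751.4 -43.6 101.7] x 712.0 797.0 y -74.0 -1.0
```

View pics/top0c.png

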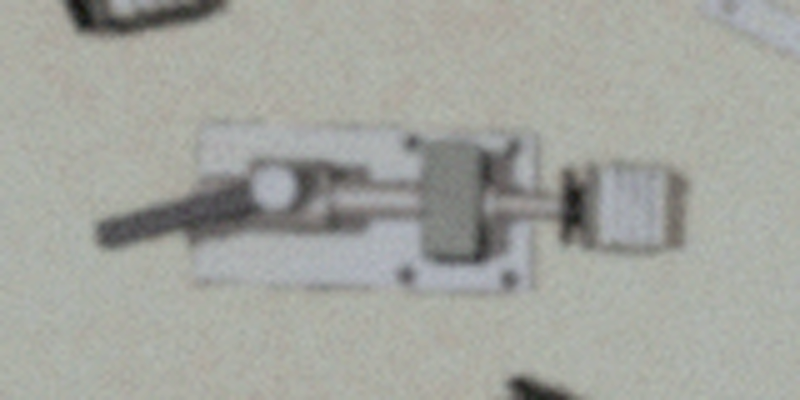

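View pics/side0c.png

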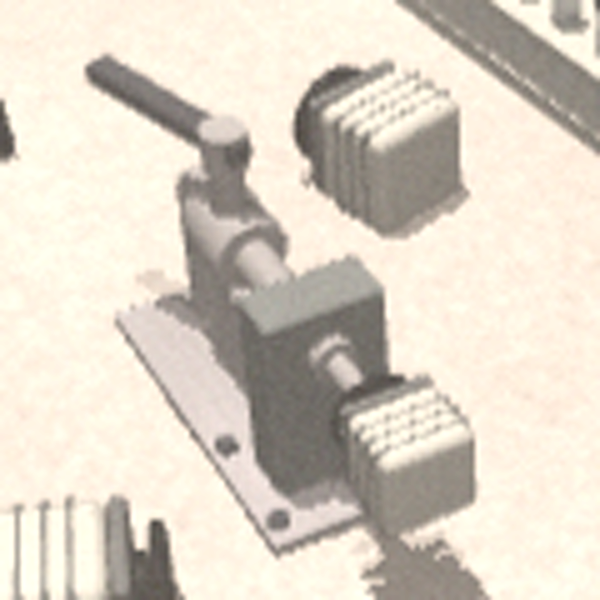

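```bash
python3 -m inch '{"hand":[0,0,0,0,0,0,0,0,0,0,0,0,0,0,0,0,0],"turn":[-0.125,-0.125,0,0,0,0,0,0,0,0,0,0,0,0,0,0,0],"delta_pos":[[0,0,0],[0,0,0],[-3.02,-2.48,0],[-3.02,-2.48,0],[-3.02,-2.48,0],[-3.02,-2.48,0],[-3.02,-2.48,0],[-3.02,-2.48,0],[-3.02,-2.48,0],[-3.02,-2.48,0],[-3.02,-2.48,0],[-3.02,-2.48,0],[-3.02,-2.48,0],[-3.02,-2.48,0],[-3.02,-2.48,0],[0,0,0],[0,0,0]]}'
python3 - <<'E'
from h import *
p,d,c=snap('wrist','w1'); print(np.array(c['T']).round(2).tolist(),c['fx'],env.state()['eef_pos'],env.state()['tcp_rot'])
E
```

```text
t: 2.8
eef_pos: [554.3, 269.0, 291.9]
tcp_rot: [3.142, -0.001, 3.115]
ft_force: [-0.0, -0.3, 0.3]
opening: 0.002
[[0.02, 0.95, 0.3, 468.56], [1.0, -0.02, -0.01, 272.19], [0.0, 0.3, -0.95, 383.88], [0.0, 0.0, 0.0, 1.0]] 370.5940638506017 [553.70449246 269.6372466  292.06818521] [ 3.14150399e+00 -5.90546971e-04  3.11635601e+00]
```

View pics/w1.png

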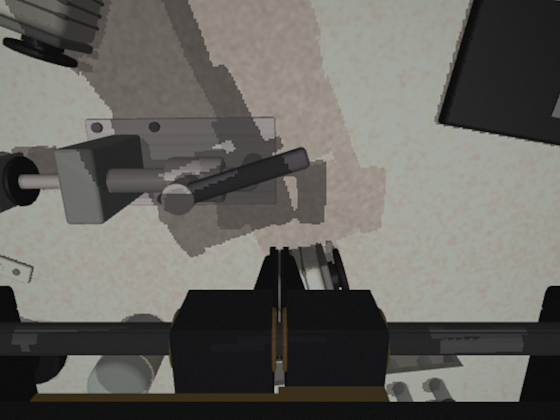

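The wrist view shows the handle running from its stem at (178,198) to its tip at (303,158). The closed fingers are at (280,260), clear of the handle on its far side. I'll fit the handle, stem and block from this depth.

Run:
```python
from h import *
z=np.load('pics/w1.npz'); k=z['k']; c=dict(fx=k[0],fy=k[1],cx=k[2],cy=k[3],T=z['T'])
I=cloud(z['d'],c); I[230:]=np.nan; W=I.reshape(-1,3)
def rect(nm,b):
    m=np.all([(W[:,i]>b[i][0])&(W[:,i]<b[i][1]) for i in range(3)],0); P=W[m]
    (cx,cy),s,a=cv2.minAreaRect(P[:,:2].astype(np.float32))
    print(nm,len(P),'c',round(cx,1),round(cy,1),'size',np.round(s),'ang',round(a,1),'z',np.percentile(P[:,2],[2,50,98]).round(1),'x',P[:,0].min().round(),P[:,0].max().round(),'y',P[:,1].min().round(),P[:,1].max().round())
    return P
P=rect('handle',[(450,620),(215,330),(128,146)]); print(cv2.fitLine(P[:,:2].astype(np.float32),cv2.DIST_L2,0,.01,.01).ravel())
rect('knob',[(500,570),(170,225),(144,175)])
rect('block',[(450,620),(70,150),(105,114)])
rect('base',[(450,620),(60,280),(5,15)])
```

```text
handle 2527 c 520.7 251.8 size [14. 79.] ang 16.4 z [135.7 142.1 143.7] x 504.0 538.0 y 215.0 290.0
[ 2.8588405e-01 -9.5826423e-01  5.1968695e+02  2.5261136e+02]
knob 607 c 535.3 201.8 size [21. 22.] ang 73.0 z [144.  144.6 145.9] x 524.0 546.0 y 191.0 213.0
block 3043 c 534.4 117.1 size [31. 60.] ang 88.8 z [105.9 109.3 110.8] x 504.0 565.0 y 102.0 133.0
base 7904 c 535.1 171.5 size [189.  90.] ang 89.1 z [ 5.8  7.5 11.7] x 489.0 581.0 y 77.0 267.0
```

```bash
python3 - <<'E'
from h import *
S=np.array([535.5,201.]); yaw=env.state()['tcp_rot'][2]
tx=np.array([np.cos(yaw),np.sin(yaw)]);ty=np.array([np.sin(yaw),-np.cos(yaw)])
prev=env.state()['eef_pos'][:2]
for a in list(range(107,178,7))+[178.5]:
    t=np.radians(a);u=np.array([np.cos(t),np.sin(t)]);n=np.array([np.sin(t),-np.cos(t)])
    h=10*abs(n@tx)+12*abs(n@ty); p=S+62*u+(7+h)*n
    d=p-prev; print(a,p.round(),'cm',(np.array([d@tx,d@ty])/10).round(2)); prev=p
E
python3 -m inch '{"hand":[0,0,0,0],"turn":[0,0,0,0],"delta_pos":[[0,0,3.1],[0,0,3.1],[0,0,3],[0,0,0]]}'
```

```text
107 [537. 266.] cm [ 1.68 -0.38]
114 [530. 266.] cm [ 0.71 -0.01]
121 [522. 265.] cm [ 0.73 -0.1 ]
128 [515. 264.] cm [ 0.73 -0.2 ]
135 [508. 261.] cm [ 0.72 -0.3 ]
142 [501. 257.] cm [ 0.7 -0.4]
149 [494. 252.] cm [ 0.66 -0.5 ]
156 [488. 246.] cm [ 0.6 -0.6]
163 [482. 239.] cm [ 0.52 -0.69]
170 [478. 232.] cm [ 0.42 -0.77]
177 [475. 223.] cm [ 0.32 -0.84]
178.5 [474. 222.] cm [ 0.05 -0.19]
t: 3.25
eef_pos: [552.0, 270.2, 197.2]
tcp_rot: [-3.14, -0.006, 3.118]
ft_force: [-0.1, 0.8, -0.1]
opening: 0.005
```

```bash
python3 -m inch '{"hand":[0,0,0,0,0,0,0,0,0,0,0,0,0,0],"turn":[0,0,0,0,0,0,0,0,0,0,0,0,0,0],"delta_pos":[[0.84,-0.19,0],[0.84,-0.19,0],[0.71,0,0],[0.73,-0.1,0],[0.73,-0.2,0],[0.72,-0.3,0],[0.7,-0.4,0],[0.66,-0.5,0],[0.6,-0.6,0],[0.52,-0.69,0],[0.42,-0.77,0],[0.32,-0.84,0],[0,0,0],[0,0,0]]}'
python3 - <<'E'
from h import *
p,d,c=snap('top','top1')
cv2.imwrite('pics/top1c.png',cv2.convertScaleAbs(cv2.resize(p[180:260,150:310],None,fx=5,fy=5,interpolation=cv2.INTER_CUBIC),alpha=1.8))
p,d,c=snap('wrist','w2')
W=cloud(d,c); W[240:]=np.nan; W=W.reshape(-1,3); S=np.array([535.5,201])
r=np.linalg.norm(W[:,:2]-S,axis=1); m=(W[:,2]>128)&(W[:,2]<144)&(r>15)&(r<95); P=W[m]
print(len(P),P.mean(0) if len(P) else 0, cv2.fitLine(P[:,:2].astype(np.float32),cv2.DIST_HUBER,0,.01,.01).ravel())
print(env.state()['eef_pos'],env.state()['ft_force'])
E
```

```text
t: 4.65
eef_pos: [474.8, 223.3, 200.1]
tcp_rot: [-3.141, -0.001, 3.116]
ft_force: [-0.3, -0.3, 0.8]
opening: 0.004
589 [446.67267037 209.31874017 140.26263689] [1.0713144e-01 9.9424487e-01 4.4629971e+02 2.0941086e+02]
[474.94770455 223.65398965 200.08575998] [ 0.01145431  0.18291165 -0.85133316]
```

View pics/w2.png

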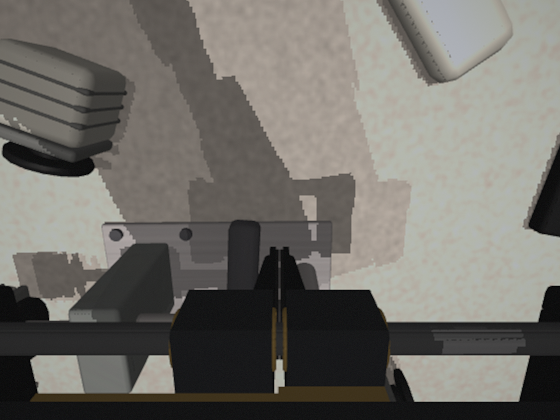

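The handle at (243,255) now looks nearly crosswise to the pipe. I'll press on until the stop shows up as a force.

```bash
python3 -m inch '{"hand":[0,0,0,0],"turn":[0,0,0,0],"delta_pos":[[0,-0.3,0],[0,-0.3,0],[0,0,0],[0,0,0]]}'
python3 -m inch '{"hand":[0,0,0,0],"turn":[0,0,0,0],"delta_pos":[[0,-0.15,0],[0,-0.15,0],[0,0,0],[0,0,0]]}'
```

```text
t: 5.15
eef_pos: [475.0, 217.6, 200.3]
tcp_rot: [-3.142, 0.0, 3.117]
ft_force: [0.7, -0.4, 0.2]
opening: 0.005
t: 5.55
eef_pos: [474.9, 216.2, 200.3]
tcp_rot: [3.139, 0.001, 3.116]
ft_force: [-1.5, 16.4, -2.2]
opening: 0.004
```

The stop shows as a 16 N reaction. I'll back off, rise, and look over the strainer with the hand open.

```bash
python3 -m inch '{"hand":[0,0,0,0,0,0.85,0.85,0.85,0.85,0.85,0.85,0.85,0.85],"turn":[0,0,0,0,0,0,0,0,0,0,0,0,0],"delta_pos":[[0,1,0],[0,1.2,0],[0,0,-3],[0,0,-3],[0,0,-3],[-1.05,-3.44,0],[-1.05,-3.44,0],[-1.05,-3.44,0],[-1.05,-3.44,0],[-1.05,-3.44,0],[-1.05,-3.44,0],[0,0,0],[0,0,0]]}'
python3 - <<'E'
from h import *
p,d,c=snap('top','top2')
W=cloud(d,c).reshape(-1,3); S=np.array([535.5,201])
r=np.linalg.norm(W[:,:2]-S,axis=1); m=(W[:,2]>128)&(W[:,2]<148)&(r>20)&(r<95); P=W[m]
print('handle',len(P),P.mean(0),cv2.fitLine(P[:,:2].astype(np.float32),cv2.DIST_HUBER,0,.01,.01).ravel())
cv2.imwrite('pics/top2c.png',cv2.convertScaleAbs(cv2.resize(p[150:290,150:420],None,fx=2.9,fy=2.9,interpolation=cv2.INTER_CUBIC),alpha=1.8))
p,d,c=snap('wrist','w3'); print(env.state()['eef_pos'],env.state()['tcp_rot'],env.state()['t'])
E
```

```text
t: 6.85
eef_pos: [533.3, 28.6, 290.1]
tcp_rot: [3.142, -0.0, 3.115]
ft_force: [-0.3, 0.7, 0.6]
opening: 0.622
handle 173 [479.64335313 200.53121353 141.69252409] [ 9.9935782e-01 -3.5832718e-02  4.7914392e+02  2.0034673e+02]
[533.02017395  29.60172853 290.19450007] [ 3.14145909e+00 -2.82128542e-04  3.11732947e+00] 6.95
```

View pics/w3.png

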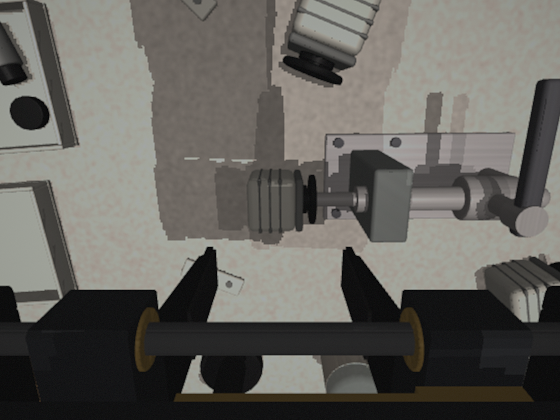

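View pics/top2c.png

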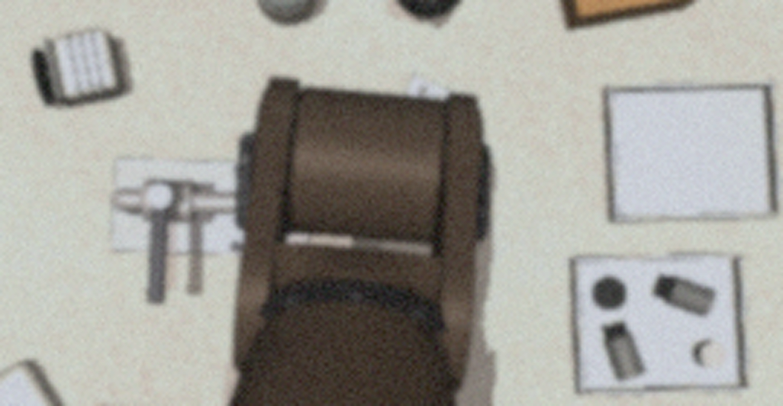

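The handle at (160,245) in the top crop is crosswise. In the wrist view the strainer body spans columns 247–302 around row 200, with the ring at 312 and the block from 352. I'll measure them.

Run:
```python
from h import *
z=np.load('pics/w3.npz'); k=z['k']; c=dict(fx=k[0],fy=k[1],cx=k[2],cy=k[3],T=z['T'])
I=cloud(z['d'],c); I[242:]=np.nan; W=I.reshape(-1,3)
def rect(nm,b):
    m=np.all([(W[:,i]>b[i][0])&(W[:,i]<b[i][1]) for i in range(3)],0); P=W[m]
    (cx,cy),s,a=cv2.minAreaRect(P[:,:2].astype(np.float32))
    print(nm,len(P),'c',round(cx,1),round(cy,1),'size',np.round(s,1),'ang',round(a,1),'z',np.percentile(P[:,2],[2,50,98]).round(1),'x',np.percentile(P[:,0],[1,99]).round(1),'y',np.percentile(P[:,1],[1,99]).round(1))
    return P
rect('strainer all',[(480,600),(-30,72),(70,116)])
rect('strainer top',[(480,600),(-30,72),(99,116)])
rect('tube',[(500,570),(66,92),(84,96)])
rect('block',[(450,620),(75,150),(105,114)])
for v in (185,195,200,205,210):
    print(v,[(u,I[v,u].round(0).tolist()) for u in (246,249,252,298,301,304,308,311,314,317,320)])
z=np.load('pics/top0.npz'); k=z['k']; c=dict(fx=k[0],fy=k[1],cx=k[2],cy=k[3],T=z['T']); I=cloud(z['d'],c)
for sub,nm in ((I[170:235,350:425],'tray'),):
    P=sub.reshape(-1,3); P=P[(P[:,2]>20)&(P[:,2]<40)&(P[:,0]<680)&(P[:,0]>500)]
    print(nm,len(P),cv2.minAreaRect(P[:,:2].astype(np.float32)))
```

```text
strainer all 4048 c 533.1 38.1 size [67.6 44.4] ang 89.2 z [ 76.1 104.5 106.5] x [511.  553.3] y [ 5.3 69.5]
strainer top 3138 c 533.1 31.8 size [55.1 44.2] ang 89.2 z [100.3 104.9 106.5] x [511.3 553.6] y [ 5.1 58.4]
tube 446 c 533.6 79.0 size [25.9 11.3] ang 88.4 z [85.4 89.4 91.4] x [528.  539.1] y [66.2 91.7]
block 2833 c 533.9 116.1 size [30.2 59. ] ang 89.5 z [106.4 109.2 110.7] x [504.9 562. ] y [101.3 130.2]
185 [(246, [516.0, 5.0, 100.0]), (249, [515.0, 7.0, 103.0]), (252, [515.0, 10.0, 106.0]), (298, [516.0, 45.0, 104.0]), (301, [516.0, 47.0, 104.0]), (304, [522.0, 51.0, 82.0]), (308, [522.0, 54.0, 83.0]), (311, [518.0, 56.0, 96.0]), (314, [518.0, 58.0, 96.0]), (317, [542.0, 70.0, -0.0]), (320, [543.0, 73.0, -1.0])]
195 [(246, [552.0, -6.0, -1.0]), (249, [523.0, 7.0, 104.0]), (252, [523.0, 9.0, 105.0]), (298, [524.0, 45.0, 104.0]), (301, [524.0, 47.0, 103.0]), (304, [527.0, 50.0, 94.0]), (308, [528.0, 54.0, 91.0]), (311, [525.0, 55.0, 103.0]), (314, [525.0, 58.0, 102.0]), (317, [529.0, 61.0, 88.0]), (320, [529.0, 64.0, 87.0])]
200 [(246, [557.0, -6.0, -2.0]), (249, [527.0, 
[... 310 characters left out ...]
0, 7.0, 104.0]), (252, [531.0, 9.0, 107.0]), (298, [533.0, 45.0, 103.0]), (301, [532.0, 47.0, 105.0]), (304, [535.0, 50.0, 94.0]), (308, [536.0, 54.0, 91.0]), (311, [533.0, 55.0, 104.0]), (314, [533.0, 58.0, 104.0]), (317, [537.0, 61.0, 90.0]), (320, [537.0, 64.0, 89.0])]
210 [(246, [569.0, -7.0, -2.0]), (249, [535.0, 6.0, 104.0]), (252, [536.0, 9.0, 104.0]), (298, [536.0, 45.0, 105.0]), (301, [536.0, 47.0, 104.0]), (304, [540.0, 50.0, 94.0]), (308, [542.0, 54.0, 88.0]), (311, [536.0, 55.0, 105.0]), (314, [537.0, 58.0, 103.0]), (317, [570.0, 70.0, -0.0]), (320, [570.0, 74.0, -1.0])]
tray 403 ((598.379150390625, -290.2515563964844), (130.71530151367188, 161.6280517578125), 2.6348485946655273)
```

```bash
python3 -m inch '{"hand":[0.85,0.85,0.85,0.85,0.85,0.85,0.85,0.85],"turn":[0,0,0,0,0,0,0,0],"delta_pos":[[0,0.1,2.5],[0,0,2.5],[0,0,2.5],[0,0,2],[0,0,1.5],[0,0,0.75],[0,0,0],[0,0,0]]}'
python3 - <<'E'
from h import *
p,d,c=snap('wrist','w4'); snap('side','s4'); print(env.state()['eef_pos'],env.state()['tcp_rot'],env.state()['t'],env.state()['opening'])
p=cv2.imread('pics/s4.png')[140:260,180:300]; cv2.imwrite('pics/s4c.png',cv2.convertScaleAbs(cv2.resize(p,None,fx=5,fy=5,interpolation=cv2.INTER_CUBIC),alpha=1.6))
E
```

```text
t: 7.75
eef_pos: [533.4, 30.3, 173.3]
tcp_rot: [3.142, 0.001, 3.117]
ft_force: [0.2, -0.5, -0.2]
opening: 0.849
[533.46904004  29.98765242 173.52860612] [3.14155545e+00 1.31755914e-03 3.11706505e+00] 7.85 0.8522954572168308
```

View pics/w4.png

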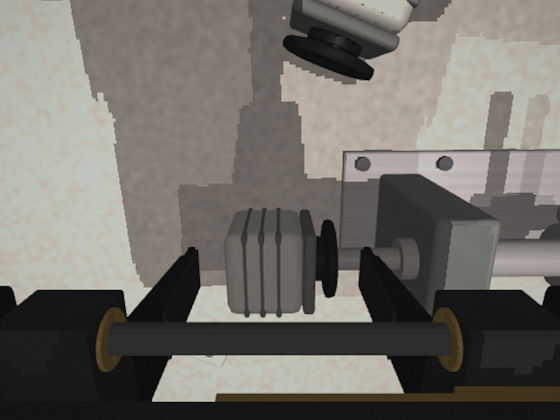

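View pics/s4c.png

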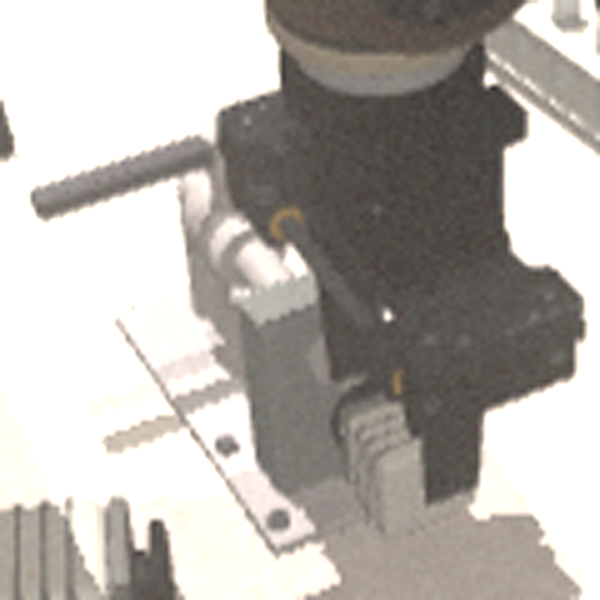

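In the wrist view the fingertips at (190,255) and (365,255) straddle the strainer, with its body at (265,260) and ring at (328,258). The near finger is clear of the block. Now I'll squeeze.

```bash
python3 -m inch '{"hand":[0,0,0,0,0,0,0,0,0,0],"turn":[0,0,0,0,0,0,0,0,0,0],"delta_pos":[[0,0,0.05],[0,0,0],[0,0,0],[0,0,0],[0,0,0],[0,0,0],[0,0,0],[0,0,0],[0,0,0],[0,0,0]]}'
python3 - <<'E'
from h import *
snap('wrist','w5'); s=env.state(); print(s['eef_pos'],s['tcp_rot'],s['t'],s['opening'],s['opening']*95,s['ft_force'])
E
```

```text
t: 8.85
eef_pos: [533.3, 29.7, 172.3]
tcp_rot: [-3.142, 0.0, 3.117]
ft_force: [-0.4, -2.1, 3.9]
opening: 0.522
[533.30813955  29.73532834 172.32152719] [3.14157160e+00 3.18202834e-04 3.11676773e+00] 8.9 0.5215532104815803 49.54755499575013 [-1.12707223 -1.60681528  3.9604857 ]
```

View pics/w5.png

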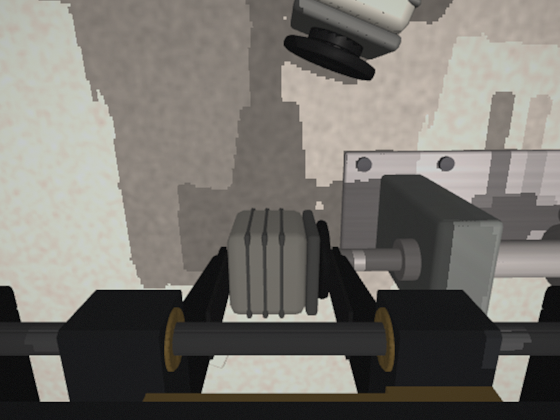

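The opening is 49.5 mm, so the ring is fully pressed against its 50 mm size. I'll draw it off slowly and watch the force.

```bash
python3 -m inch '{"hand":[0,0,0,0,0],"turn":[0,0,0,0,0],"delta_pos":[[0,-0.2,0],[0,-0.3,0],[0,-0.3,0],[0,-0.3,0],[0,0,0]]}'
python3 - <<'E'
from h import *
s=env.state(); print(s['opening']*95,s['ft_force'],s['eef_pos'])
snap('wrist','w6')
E
```

```text
t: 9.4
eef_pos: [532.9, 18.2, 172.3]
tcp_rot: [-3.141, 0.0, 3.117]
ft_force: [-0.2, 0.0, 5.0]
opening: 0.523
49.7178840515043 [-2.09210644e-01  3.04604283e-03  5.00401891e+00] [532.94569708  18.19868651 172.25884658]
```

View pics/w6.png

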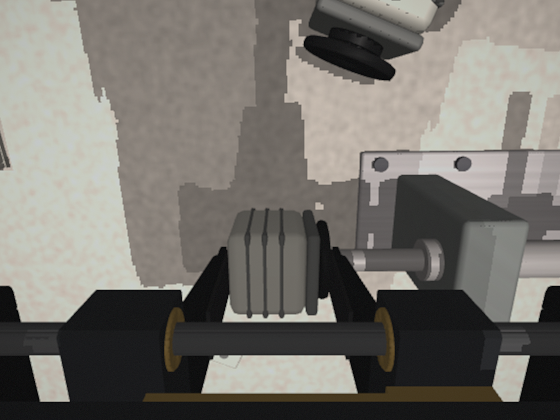

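It slides freely at a force of about 0, and more of the tube shows. I'll continue.

```bash
python3 -m inch '{"hand":[0,0,0,0,0,0,0,0,0,0,0,0],"turn":[0,0,0,0,0,0,0,0,0,0,0,0],"delta_pos":[[0,-0.4,0],[0,-0.5,0],[0,-0.5,0],[0,-0.5,0],[0,-0.5,0],[0,-0.5,0],[0,-0.6,0],[0,-0.8,0],[0,-1,0],[0,-1,0],[0,-0.8,0],[0,0,0]]}'
python3 - <<'E'
from h import *
s=env.state(); print(s['opening']*95,s['ft_force'],s['eef_pos'])
snap('wrist','w7')
E
```

```text
t: 10.65
eef_pos: [531.2, -53.3, 172.2]
tcp_rot: [-3.142, 0.0, 3.116]
ft_force: [0.9, -0.8, -1.6]
opening: 0.518
49.22249704874788 [ 0.87996213 -0.82660615 -1.61638603] [531.19520182 -53.3215089  172.20855012]
```

View pics/w7.png

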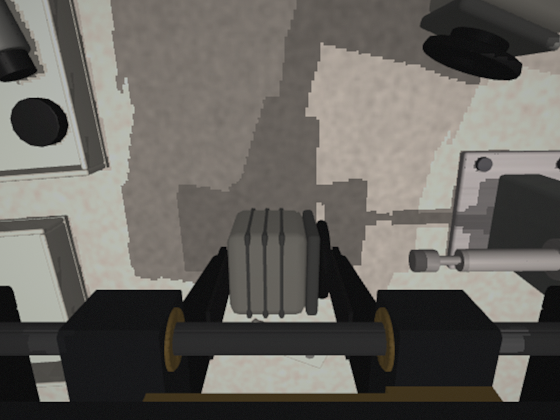

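The tube tip is free at (425,260) and the strainer is still held level. I'll carry it over the tray.

```bash
python3 -m inch '{"hand":[0,0,0,0,0,0,0,0,0,0,0,0],"turn":[0,0,0,0,0,0,0,0,0,0,0,0],"delta_pos":[[-0.46,-1.47,0],[-0.91,-2.94,0],[-0.91,-2.94,0],[-0.91,-2.94,0],[-0.91,-2.94,0],[-0.91,-2.94,0],[-0.91,-2.94,0],[-0.91,-2.94,0],[-0.46,-1.47,0],[0,0,0],[0,0,0],[0,0,0]]}'
python3 - <<'E'
from h import *
s=env.state(); print(s['opening']*95,s['ft_force'],s['eef_pos'])
snap('wrist','w8'); snap('side','s8')
E
```

```text
t: 11.9
eef_pos: [598.0, -287.9, 172.2]
tcp_rot: [3.141, -0.001, 3.118]
ft_force: [-0.2, -0.8, -1.9]
opening: 0.521
49.49745906816312 [-0.2066804  -0.81766361 -1.90678105] [ 598.03870257 -287.87349666  172.16780363]
```

View pics/w8.png

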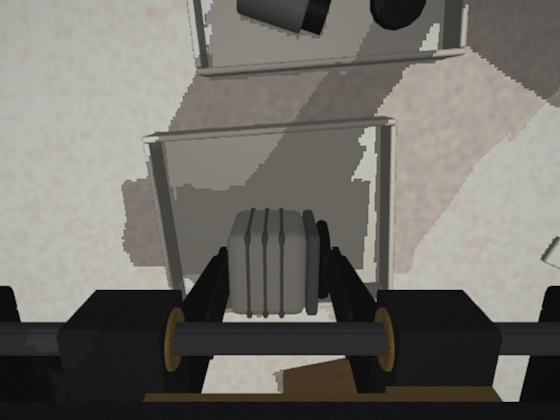

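View pics/s8.png

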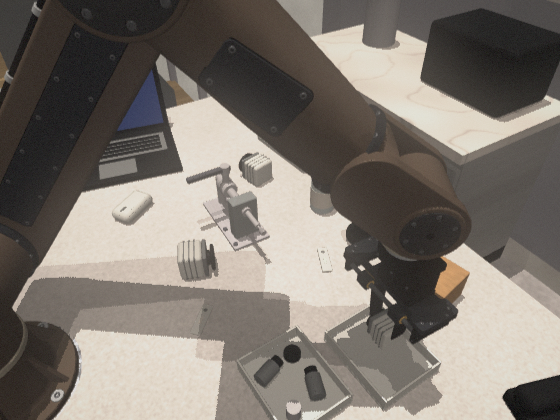

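The strainer is over the middle of the empty tray. It needs about 59 mm of lowering, so I'll go most of the way and then in small steps, watching the force.

```bash
python3 -m inch '{"hand":[0,0,0,0,0,0],"turn":[0,0,0,0,0,0],"delta_pos":[[0,0,1.2],[0,0,1.6],[0,0,1.5],[0,0,0.8],[0,0,0.3],[0,0,0]]}'
python3 -m inch '{"hand":[0,0,0,0],"turn":[0,0,0,0],"delta_pos":[[0,0,0.15],[0,0,0.1],[0,0,0.1],[0,0,0]]}'
```

```text
t: 12.6
eef_pos: [598.1, -289.1, 117.5]
tcp_rot: [3.141, -0.001, 3.117]
ft_force: [0.3, -0.1, -1.2]
opening: 0.524
t: 13.0
eef_pos: [598.2, -289.1, 114.8]
tcp_rot: [3.142, 0.0, 3.117]
ft_force: [-0.1, -1.0, -1.0]
opening: 0.521
```

```bash
python3 -m inch '{"hand":[0,0,0],"turn":[0,0,0],"delta_pos":[[0,0,0.1],[0,0,0],[0,0,0]]}'
python3 -m inch '{"hand":[0,0,0],"turn":[0,0,0],"delta_pos":[[0,0,0.1],[0,0,0],[0,0,0]]}'
```

```text
t: 13.3
eef_pos: [598.3, -289.2, 114.5]
tcp_rot: [-3.141, 0.001, 3.117]
ft_force: [-2.0, 0.9, 6.3]
opening: 0.521
t: 13.6
eef_pos: [598.3, -289.2, 114.4]
tcp_rot: [-3.141, 0.001, 3.117]
ft_force: [-4.6, 2.4, 14.3]
opening: 0.519
```

It is in contact with the tray floor at about 14 N, so I'll release, rise and check.

```bash
python3 -m inch '{"hand":[0,0.72,0.72,0.72,0.72,0.72,0.72,0.72,0.72,0.72,0.72],"turn":[0,0,0,0,0,0,0,0,0,0,0],"delta_pos":[[0,0,-0.1],[0,0,0],[0,0,0],[0,0,0],[0,0,0],[0,0,0],[0,0,-1],[0,0,-2],[0,0,-3],[0,0,-3],[0,0,0]]}'
python3 - <<'E'
from h import *
s=env.state(); print(s['opening']*95,s['ft_force'],s['eef_pos'])
p,d,c=snap('wrist','w9'); snap('side','s9'); W=cloud(d,c)[:245].reshape(-1,3)
m=(W[:,2]>35)&(W[:,2]<80)&(abs(W[:,0]-598)<60)&(abs(W[:,1]+290)<70); P=W[m]
print(len(P),cv2.minAreaRect(P[:,:2].astype(np.float32)),np.percentile(P[:,2],[2,50,98]))
E
```

```text
t: 14.7
eef_pos: [599.3, -289.8, 208.6]
tcp_rot: [-3.138, 0.006, 3.117]
ft_force: [1.2, 0.3, -0.4]
opening: 0.72
68.40891311064014 [ 1.15417961  0.28376748 -0.43555347] [ 599.30708078 -289.78257887  208.58441107]
3827 ((596.8525390625, -288.0627746582031), (54.777427673339844, 43.959716796875), 88.58003234863281) [36.50904835 44.53114921 46.16411193]
```

View pics/w9.png

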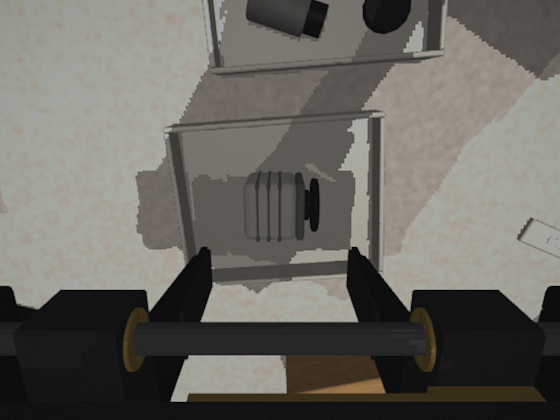

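View pics/s9.png

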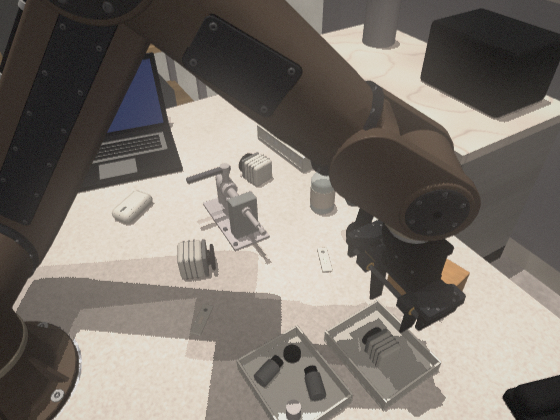

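The strainer lies flat in the empty tray at (280,205) in the wrist view, its ring sprung out, its top at 45–46 mm and its centre near (597,-288). In the side view the handle is still crosswise at (207,175). I'll rise a little more, let things settle and hand in.

```bash
python3 -m inch '{"hand":[0.72,0.72,0.72,0.72,0.72],"turn":[0,0,0,0,0],"delta_pos":[[0,0,-2],[0,0,-2],[0,0,0],[0,0,0],[0,0,0]]}'
python3 - <<'E'
from h import *
p,d,c=snap('top','top9'); W=cloud(d,c).reshape(-1,3)
r=np.linalg.norm(W[:,:2]-[535.5,201],axis=1); m=(W[:,2]>128)&(W[:,2]<148)&(r>20)&(r<95); P=W[m]
print('handle',len(P),cv2.fitLine(P[:,:2].astype(np.float32),cv2.DIST_HUBER,0,.01,.01).ravel())
for l in ['mouse','gel_bottle','cassette_a']: print(l,[(round(x['p'],2),np.round(x['centre'])) for x in search_frame('top',l)])
print(ticket.job_done())
E
```

```text
t: 15.3
eef_pos: [597.8, -288.9, 242.1]
tcp_rot: [3.14, -0.002, 3.117]
ft_force: [0.1, -0.8, -0.3]
opening: 0.721
handle 175 [ 9.9988353e-01 -1.5261183e-02  4.7955496e+02  2.0055449e+02]
mouse [(0.55, array([157., 293.])), (0.3, array([386., 206.])), (0.16, array([204., 232.]))]
gel_bottle [(0.8, array([248., 144.]))]
cassette_a [(0.55, array([302., 186.]))]
the job is handed in; nothing more can be done
None
```

The valve is shut, and the strainer is off the tube and lying on its side in the empty tray. I handed the job in at about 15.5 s of the 59 s allowed; no verdict is reported.

- **Valve:** I pushed the handle round with closed fingers until its stop pushed back with about 16 N. The last top view fits it at about 90° to the pipe.
- **Strainer removal:** I squeezed the ring until the fingers were 49.5 mm apart, which is fully pressed. I kept it squeezed for an 83 mm straight draw. The wrist force was near 0 N 11 mm into the draw and stayed within about 5 N at the three readings I took.
- **Placing:** I set the strainer down with about 14 N of contact and released it. Depth puts its centre about 2–3 mm from the tray's measured centre. Its top reads 45–46 mm, against 48 mm expected, and the depth readings have run about 2 mm low throughout. The gripper is clear of everything.
- **Bystanders:** In the last check the mouse, the gel bottle and one cassette were within about 3 pixels of where they started. The second cassette was not detected, as the arm probably hides it from above. I did not re-measure it, the scanner or the carton, but nothing was felt to be touched and the gripper passed above them.

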